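Index the block to the second drilling station past the spring stop

ROBOT

A 6-joint arm with a two-finger parallel gripper is mounted at the origin on a cart in front of the work surface, level with it; the furniture and walls round the work are solid. World frame = base frame: x ahead of the robot, y to its left, z up, the work surface at z = 0. Lengths are in m, angles in rad, forces in N, time in s.
With the tool pointing down it reaches from about 0.325 to 0.775 m from the base axis. Payload 5.5 kg.
Tool frame: the origin (TCP) lies between the finger pads; the fingertips stand 8 mm ahead of it and the grasp point (between the pads) lies 11 mm behind it (tcp_to_tips is the distance from the TCP to the fingertips, in m); z points along the fingers, y is the line along which they close (so a half turn about z gives the same grasp; the last joint's range is limited). The gripper opens to 88 mm and grips with 3 to 60 N. Pads are 20 mm wide; open, the fingers measure 115 mm over their backs; the gripper's body (75 mm by 178 mm) begins 61 mm behind the grasp point.
Start: joints at [1.167, 0.091, 1.231, -0, 1.82, -0.057], TCP at [0.204, 0.564, 0.231] pointing down, gripper open.
Joint ranges: [-2.87, 2.87], [-0.86, 2.18], [0.17, 2.46], [-1.51, 4.65], [0.06, 2.69], [-2.65, 2.65]. Speed limits (rad/s): [2.57, 2.57, 3.01, 3.14, 3.14, 3.14].

INTERFACE

Orientations are given as a unit quaternion [w, x, y, z].
In Python, from bench import * gives the robot as it stands. Calls block until the motion is done:
- move_to(position, orientation): joint-space move of the TCP to a pose.
- move_l(position, speed=0.15, orientation=None): straight line of the TCP; orientation=None keeps the orientation; speed is the mean speed in m/s.
- movej(angles): joint-space move.
- gripper_open() and close(): open the fingers fully, or close them until they stop; the grip force is fixed at half the most.
- hold(seconds).
- inverse_kinematics(position, orientation): joint angles nearest the present ones, or None.
- state(): the state.
- get_image(name): name is "scene" or "top" or "wrist"; returns a dict with "frame" (420x560x3 uint8, blue, green, red), "depth" (420x560 float32, m along the optical axis (not along the pixel's ray), 0 where there is no reading), "camera_matrix" (3x3 intrinsics, pixels), "view" (4x4, takes a point from world to camera coordinates). Camera axes: x right, y up, looking along -z (the intrinsics and any distortion apply to the point x, -y, -z); pixel columns grow to the right and rows downward; lengths in m; the calibration is good to about 2 mm. A picture is of the moment at which its call begins.
A pose or a line that the arm cannot do raises IKError and nothing moves.
- job_done(): hands the job in; it is judged then, once.
The state is a dict: "time": time; "joint_pos": joint angles; "dq": joint speeds; "joint_torque": joint torques, N m; "ee_pos": TCP position; "ee_rot": TCP orientation; "ft_force": force on the tool from outside, world axes, zero at the start; "moment": the same for the moment, N m; "finger_gap": finger opening in m; "finger_force": force on a finger pad.
Only numpy, scipy, OpenCV 4.12 (cv2) and the standard library are available. Lean on these libraries where they do the work, as an engineer would, in place of code of your own. Each camera call takes 0.05 s, during which the arm holds its last target. There are 200 camera calls.

TASK

The pine block in the drilling jig is finished at the first station and must go on to the second. Press the steel thumb pad behind the block fully down and hold it there, so that the spring stop in front of the block sinks, and while it is held push the block along the channel over the stop until it is home against the end stop; then take the hand away so that the stop springs up behind the block and locks it in. Only press and push with the fingertips: do not lift or pinch anything, and leave the other things on the bench where they lie.

Things in the scene. Friction and masses are not known exactly. Their poses are not given: they have to be found in the camera images.
- jig: Drilling jig, fixed to the bench: plywood foot 130 x 336 mm and two pale wood rails (tops 53.5 mm above the bench) forming a straight open-topped channel 72.5 mm wide; its floor is 30 mm above the bench. Origin: on the bench, mid-channel, under the stop nose. z up, x across the channel (away from the robot), y along it: the block is pushed towards -y. Infeed end, without a wall, at y = +190 mm.
- keeper_mid (a point): Mid-channel between the two aluminium keeper strips on the rails, at their underside, 23.5 mm above the floor. They overhang the channel by 5 mm on each side (62.5 mm clear between them, 3 mm thick) from y = -132 to +114 mm of the jig, so the block cannot rise. Nothing of the jig is higher than 59 mm above the bench.
- block: Pine block in the channel, 70 mm (its x, across) x 110 mm (its y, along the channel) x 22 mm high, about 0.1 kg. Origin: centre of its underside. At the start it lies on the channel floor, its front end (-y) 1 to 4 mm short of the stop nose, its rear end 117 to 120 mm from the jig's origin. Home, its centre is at y = -64.5 mm in the jig and its rear end 3.5 mm beyond the nose.
- catch_bar (a joint): Travel of the catch bar straight down, m: 0 up (stop raised), 0.012 fully pressed. One rigid steel bar in a slot of the channel floor carries the stop nose in front of the block and the thumb pad behind it. Spring: 3 N at 0, 7 N at 0.012; it does not stay down by itself. The nose is level with the floor at 0.008; hold over 0.009 to let the block pass.
- pad_top (a point): Centre of the top of the ribbed steel thumb pad, 26 mm across x 60 mm along the channel (y = +122 to +182 mm of the jig). 42 mm above the bench when up, 30 mm (flush with the channel floor) fully pressed. Its front edge is 2 to 5 mm behind the block's rear end at the start: a fingertip holding it down can slide along it and push the block's rear end some 15 mm before leaving the pad.
- nose_top (a point): Centre of the top of the stop nose: 24 mm wide, 12 mm along the channel, square-faced; 38 mm above the bench (8 mm above the floor) when up. Once the block lies over the nose, the block keeps the bar down; when the block's rear end has passed it and no finger is above it, it springs up.
- end_stop_face (a point): On the inner face of the end stop (dark steel plate across the channel, 26 mm higher than the floor), at floor level, mid-channel; y = -119.5 mm in the jig.
- next_blank: Bystander: another pine block of the same size, 70 x 110 x 22 mm, lying on the bench beyond the end stop. Origin: centre of its underside.
- pencil: Bystander: flat red carpenter's pencil, 8 x 168 x 14 mm (length along its y), on the bench on the robot's side of the jig. Origin: centre of its underside.
- screwdriver: Bystander: screwdriver with a black handle, 27 x 170 x 25 mm (length along its y), on the bench on the far side of the jig. Origin: centre of its underside.
- tape_measure: Bystander: pocket tape measure, 69 x 91 x 35 mm, on the right part of the bench. Origin: centre of its underside.
- try_square: Bystander: joiner's square, 110 x 222 x 14 mm (blade along its y), on the bench beyond the jig. Origin: centre of its underside.
- spanner: Bystander: steel combination spanner, 26 x 170 x 8 mm, on the bench near its front edge at the right. Origin: centre of its underside.
Things that resemble listed ones, but are neither listed nor needed, are in the scene too. Leave any purple look-alike of the block alone.

How it is judged:
On the way, in this order (a step that is already met when the one before it is completed fails the run):
1. the thumb pad is held down by the fingers (at least 6 mm of its 12 mm travel) while the block is still at the first station (value of joint catch_bar above 0.006 m and contact force between the fingers and catch_bar above 1 N and y of block in the frame of jig above 0.057 m), for 0.1 s.
2. the block's front end has been pushed over the stop (y of block in the frame of jig below 0.045 m).
At the end, for the whole second after the job is handed in: The block lies flat in the channel at the second station, within 3.5 mm of the end stop, at rest, and the catch bar has sprung up again (less than 2 mm down), so that the stop nose stands behind the block's rear end (y of block in the frame of jig between -0.067 and -0.061 m and z of block in the frame of jig between 0.028 and 0.033 m and angle between the y axis of block and the y axis of jig, either way round below 0.06 rad and value of joint catch_bar below 0.002 m and linear speed of block below 0.02 m/s); the robot touches nothing.
It fails at once if the block is lifted (more than 8 mm above the channel floor) (z of block in the frame of jig above 0.038 m).
It fails at once if another thing on the bench is moved by more than 20 mm (next blank, pencil, screwdriver, tape measure, try square, spanner) (distance of any of next_blank, pencil, screwdriver, tape_measure, try_square, spanner from where it was at the start of the episode above 0.02 m).
It also fails if it takes over 38 s, if anything falls off the work surface, if the arm or the gripper's body presses on something with over 40 N, if the wrist force passes 120 N, or if a joint passes its speed limit or range.

## Working session

There is one attempt and no reset: what is moved stays moved. The work goes in short steps, each a Python script; the robot and the scene stay as the last script left them, time stands still between calls to the robot, and variables do not carry over. Pictures are saved under pics/ and viewed, at most 10 in all, crops included, and the job is handed in when it is done.

```bash
ls; mkdir -p pics; python3 - <<'E'
from bench import *
import cv2,numpy as np
for n in("scene","top"):
    d=get_image(n); cv2.imwrite(f"pics/{n}0.png",d["frame"]); np.savez(f"{n}0.npz",**d)
    print(n,d["camera_matrix"].tolist(),np.round(d["view"],4).tolist(),d.keys())
s=state();print(s)
E
```

```text
pics
scene [[381.53489750355203, 0.0, 278.87431199713177], [0.0, 381.53489750355203, 205.72762131647318], [0.0, 0.0, 1.0]] [[-0.7724, -0.635, 0.0159, 0.2918], [0.4493, -0.5285, 0.7202, -0.4195], [-0.4489, 0.5634, 0.6936, -0.5876], [0.0, 0.0, 0.0, 1.0]] dict_keys(['frame', 'depth', 'camera_matrix', 'view'])
top [[406.7468681427899, 0.0, 277.17269757780446], [0.0, 406.7468681427899, 211.77766252401943], [0.0, 0.0, 1.0]] [[0.027, -0.9996, -0.0124, -0.2215], [0.9923, 0.0253, 0.1209, -0.5855], [-0.1205, -0.0155, 0.9926, -1.0736], [0.0, 0.0, 0.0, 1.0]] dict_keys(['frame', 'depth', 'camera_matrix', 'view'])
{'time': 0.1, 'joint_pos': array([ 1.16726112e+00,  9.18085683e-02,  1.23174467e+00, -3.30695029e-05,
        1.81984621e+00, -5.66461528e-02]), 'dq': array([-0.00033905, -0.00076462, -0.00315084,  0.00021869,  0.00061734,
       -0.00036952]), 'joint_torque': array([ 2.40078269e-03, -4.47858238e+01, -4.07567990e+01,  6.99085090e-02,
        2.83843180e-02, -5.75602576e-05]), 'ee_pos': array([0.20386283, 0.56402624, 0.22961674]), 'ee_rot': array([-1.90428050e-04,  1.72580141e-01,  9.84995065e-01, -8.83243891e-04]), 'ft_force': array([ 0.01051472, -0.27493767,  0.12684597]), 'moment': array([ 0.03541801, -0.01468714,  0.03755232]), 'finger_force': 0.0, 'finger_gap': 0.08791816517553296}
```

View pics/top0.png

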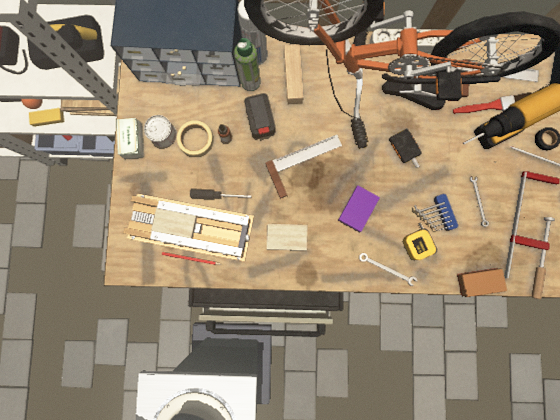

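View pics/scene0.png

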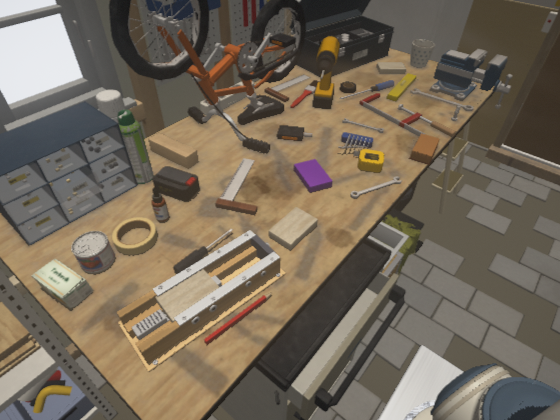

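The block is the pale piece inside the jig channel (scene 190,292; top about 175,222). It could be confused with the next blank (scene 293,228), the purple look-alike (312,175) and the pine offcut (173,148). I'll check this in a close crop while measuring the jig.

```bash
cat > h.py <<'E'
import numpy as np,cv2
def cloud(d):
    K,V,z=d["camera_matrix"],d["view"],d["depth"]; v,u=np.mgrid[:z.shape[0],:z.shape[1]]
    c=np.stack([(u-K[0,2])/K[0,0]*z,-(v-K[1,2])/K[1,1]*z,-z],-1)
    return (c-V[:3,3])@V[:3,:3]
def ray(d,u,v,h):
    K,V=d["camera_matrix"],d["view"]
    r=V[:3,:3].T@np.array([(u-K[0,2])/K[0,0],-(v-K[1,2])/K[1,1],-1]); o=-V[:3,:3].T@V[:3,3]
    return o+r*(h-o[2])/r[2]
E
python3 - <<'E'
from h import *
d=dict(np.load("top0.npz")); P=cloud(d); 
m=np.zeros(P.shape[:2],bool); m[190:265,120:260]=1
for lo,hi in((.045,.056),(.056,.07),(.002,.02)):
    q=(m&(P[...,2]>lo)&(P[...,2]<hi)).astype(np.uint8)
    pts=P[q>0][:,:2].astype(np.float32); r=cv2.minAreaRect(pts*1000); print(lo,len(pts),r)
for u,v in((143,217),(175,222),(285,237),(240,235)): print(P[v,u])
f=d["frame"][185:270,115:265]; a=cv2.resize(f,None,fx=5,fy=5,interpolation=cv2.INTER_CUBIC); cv2.imwrite("pics/c1.png",a)
s=np.load("scene0.npz")["frame"][225:370,110:295];cv2.imwrite("pics/c2.png",cv2.resize(s,None,fx=4,fy=4,interpolation=cv2.INTER_CUBIC))
E
```

```text
0.045 1638 ((545.331298828125, 33.01219177246094), (330.2804260253906, 107.6110610961914), 80.72056579589844)
0.056 1341 ((546.9959106445312, 35.200225830078125), (323.1777648925781, 104.27127075195312), 80.62326049804688)
0.002 2921 ((547.0880126953125, 40.75831604003906), (207.9399871826172, 394.7197570800781), 1.5523828268051147)
[0.56658988 0.1570289  0.04220185]
[0.55427341 0.06635808 0.05304581]
[ 0.52375687 -0.22910361  0.02155761]
[ 0.5269484  -0.10414397  0.00599094]
```

View pics/c1.png

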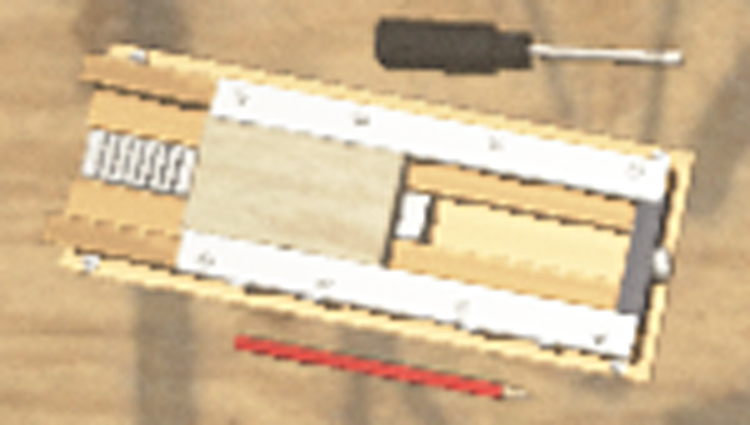

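View pics/c2.png

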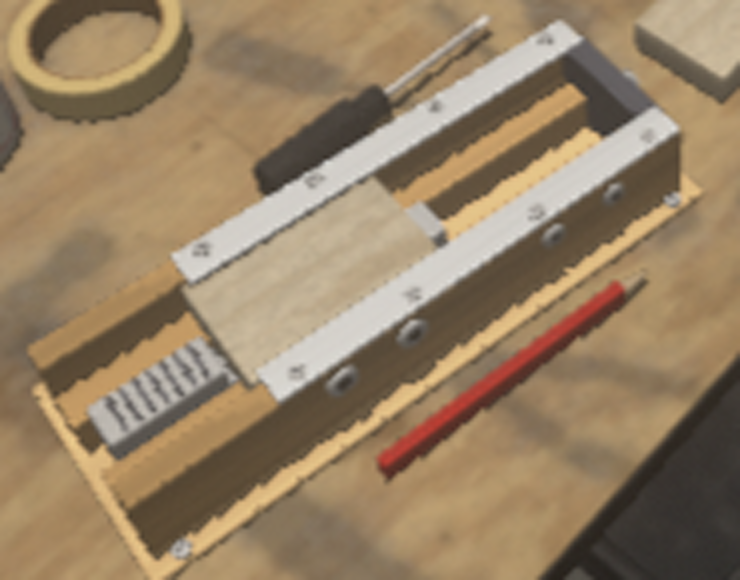

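The crops confirm that the block is the pale piece between the white keepers, with the ribbed pad behind it (c1 px 140,162) and the nose in front (413,215). The end stop is at (645,260). Next I'll fit the jig frame from the white masks and move the wrist over the pad.

```bash
cat >> h.py <<'E'
def whites(d,thr=190,amin=15,box=None):
    hsv=cv2.cvtColor(d["frame"],cv2.COLOR_BGR2HSV); m=((hsv[...,1]<45)&(hsv[...,2]>thr)).astype(np.uint8)
    if box: k=np.zeros_like(m); k[box[1]:box[3],box[0]:box[2]]=1; m*=k
    n,l,s,c=cv2.connectedComponentsWithStats(m)
    return m,[(i,s[i],c[i],l==i) for i in range(1,n) if s[i,4]>=amin]
E
python3 - <<'E'
from h import *
d=dict(np.load("top0.npz")); m,L=whites(d,box=(118,188,262,264))
for i,s,c,k in L:
    h=.0565 if s[4]>200 else (.042 if c[0]<160 else .038)
    vv,uu=np.nonzero(k); pts=np.array([ray(d,u,v,h)[:2] for u,v in zip(uu,vv)],np.float32)*1000
    print(s,c,h,cv2.minAreaRect(pts),pts.mean(0))
from bench import *
yaw=np.deg2rad(-9.3)
from scipy.spatial.transform import Rotation as R
for nm,b in(("closing along",0),("closing across",np.pi/2)):
  for f in (0,np.pi):
    M=np.c_[[0,1,0],[1,0,0],[0,0,-1]] # x->y, y->x, z down
    q=(R.from_euler('z',yaw+b+f)*R.from_matrix(M)).as_quat()[[3,0,1,2]]
    print(nm,f,q,[inverse_kinematics([.565+.16*t,.15+.987*t,.05],q) for t in(0,-.16)])
E
```

```text
[221 194  30   3  39] [235.30769231 195.23076923] 0.038 ((633.2259521484375, -91.0118408203125), (79.57252502441406, 3.4843811988830566), 88.38826751708984) [633.22754  -90.549644]
[157 201  92  24 773] [202.82664942 212.4851229 ] 0.0565 ((581.5203247070312, -6.20416259765625), (246.64683532714844, 26.3953857421875), 81.85142517089844) [581.4431     -7.5515704]
[131 211  23  13 140] [141.81428571 216.75714286] 0.042 ((567.071044921875, 158.81488037109375), (58.24758529663086, 24.278514862060547), 80.93729400634766) [567.1956  160.37961]
[194 224   7   9  41] [197.04878049 227.80487805] 0.038 ((541.175048828125, 9.659034729003906), (11.917813301086426, 24.05080223083496), 78.7699966430664) [541.4058     9.611421]
[150 231  92  28 794] [196.0163728  243.25944584] 0.0565 ((499.167236328125, 7.379112243652344), (246.83741760253906, 28.706188201904297), 79.0605697631836) [498.93137     6.4983864]
closing along 0 [0.         0.76210361 0.64745509 0.        ] [array([ 2.01305460e-01,  9.01113166e-02,  1.55289962e+00, -4.44089210e-16,
        1.49858172e+00,  3.63621080e-01]), array([-7.77499334e-02, -3.04180586e-02,  1.67586474e+00, -4.44089210e-16,
        1.49614598e+00,  8.45656870e-02])]
closing along 3.141592653589793 [ 0.         -0.64745509  0.76210361  0.        ] [None, None]
closing across 0 [0.         0.08106875 0.99670851 0.        ] [array([ 2.01305460e-01,  9.01113166e-02,  1.55289962e+00, -4.44089210e-16,
        1.49858172e+00, -1.20717525e+00]), array([-7.77499334e-02, -3.04180586e-02,  1.67586474e+00, -4.44089210e-16,
        1.49614598e+00, -1.48623064e+00])]
closing across 3.141592653589793 [-0.         -0.99670851  0.08106875  0.        ] [array([ 2.01305460e-01,  9.01113166e-02,  1.55289962e+00, -4.44089210e-16,
        1.49858172e+00,  1.93441741e+00]), array([-7.77499334e-02, -3.04180586e-02,  1.67586474e+00, -4.44089210e-16,
        1.49614598e+00,  1.65536201e+00])]
```

```bash
cat >> h.py <<'E'
a=np.deg2rad(80.5); Y=np.array([np.cos(a),np.sin(a),0]); X=np.array([Y[1],-Y[0],0]); O=np.array([.5411,.0096,0])
g=(np.pi/2-a)/2   # closing line along channel
from scipy.spatial.transform import Rotation as R
M=np.c_[np.cross(Y,[0,0,-1]),Y,[0,0,-1]]; Q=R.from_matrix(M).as_quat()[[3,0,1,2]]
def pos(y,tip,x=0): return O+Y*y+X*x+np.array([0,0,tip+.008])   # fingertip at jig y, height tip
def jig(p): q=np.asarray(p)-O; return np.round([q@X*1e3,q@Y*1e3,(q[2]-.008)*1e3],1)
E
python3 - <<'E'
from bench import *
from h import *
print(Q)
close()
move_to(pos(.147,.19),Q); move_l(pos(.147,.06),.15)
hold(.2); f0=state()["ft_force"]; print(state()["time"],f0,state()["finger_gap"])
move_l(pos(.147,.046),.1)
cv2.imwrite("pics/s1.png",get_image("scene")["frame"][225:370,110:295].repeat(4,0).repeat(4,1))
for t in np.arange(.044,.0285,-.001):
    move_l(pos(.147,t),.02); s=state(); df=s["ft_force"]-f0
    print(round(t*1e3),jig(s["ee_pos"]),df.round(1))
    if df[2]>9: break
print(s["time"])
E
```

```text
[0.         0.08280821 0.9965655  0.        ]
4.6333 [-0.07670951 -0.55400966 -0.83029617] 0.00025590574197349313
44 [1.00e-01 1.47e+02 4.41e+01] [0.9 0.8 1. ]
43 [  0. 147.  43.] [0.3 0.7 1.3]
42 [  0.2 147.1  42.4] [-0.3  0.5  2.8]
41 [  0.2 147.1  41.4] [-1.4  0.4  4.9]
40 [  0.2 147.1  40.2] [ 1.1 -0.1  4.1]
39 [  0.2 147.1  39.1] [0.8 0.9 4.8]
38 [1.000e-01 1.471e+02 3.810e+01] [1.4 0.6 6. ]
37 [  0.2 147.1  37.1] [1.2 1.6 6.3]
36 [1.000e-01 1.471e+02 3.620e+01] [0.2 0.3 6.3]
35 [1.000e-01 1.471e+02 3.520e+01] [0.8 0.1 5.6]
34 [  0.2 147.1  34.3] [0.1 1.3 8. ]
33 [  0.2 147.1  33.4] [0.2 0.9 7.2]
32 [  0.2 147.1  32.5] [-0.2  0.6  7.5]
31 [  0.2 147.1  31.5] [-0.1  0.6  7. ]
30 [  0.2 147.1  30.6] [-0.4  0.5  7.8]
29 [  0.2 147.1  30.2] [-1.4  0.2 10.4]
8.975
```

View pics/s1.png

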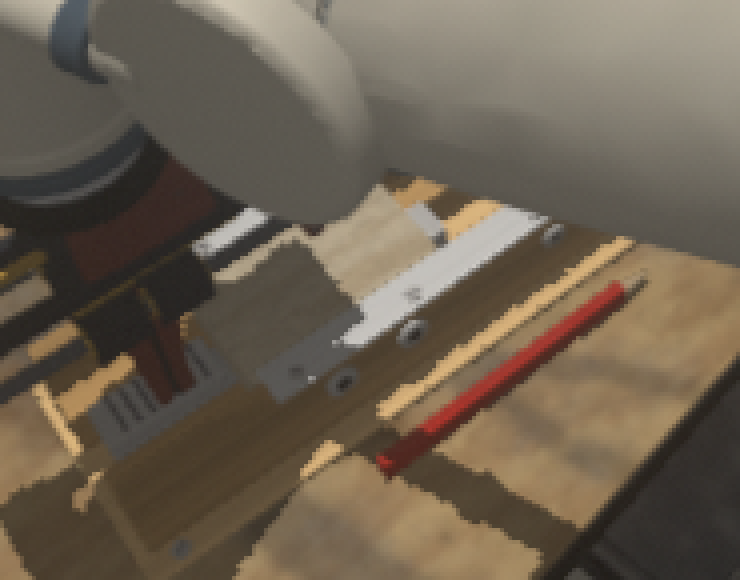

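The fingertips are centred on the pad (crop 165,385) and it's fully down. Now I'll slide and push, watching the force.

```bash
python3 - <<'E'
from bench import *
from h import *
f0=np.array([-.08,-.55,-.83])
y=.147
while y>-.02:
    y-=.004 if y<.135 else .006
    tip=.0300 if y>.105 else .0312
    move_l(pos(y,tip),.03 if y>.09 else .05); s=state(); df=s["ft_force"]-f0
    print(round(y*1e3),jig(s["ee_pos"]),np.round([df@X,df@Y,df[2]],1))
    if abs(df@Y)>22 or abs(df[2])>25: print("stop");break
print(s["time"]); d=get_image("top"); np.savez("top1.npz",**d)
cv2.imwrite("pics/t1.png",cv2.resize(d["frame"][185:270,115:265],None,fx=5,fy=5))
E
```

```text
141 [  0.4 142.1  31. ] [0.4 3.4 8.2]
135 [  0.4 136.1  31.1] [0.1 3.5 8. ]
131 [  0.4 132.2  31. ] [-0.5  3.   8.1]
127 [  0.4 128.2  31. ] [0.6 4.5 7.6]
123 [  0.4 124.3  31. ] [0.6 5.3 7.8]
119 [  0.4 120.3  31. ] [1.  4.  7.9]
115 [  0.4 115.7  30.9] [0.4 2.8 7.6]
111 [ -0.  111.8  30. ] [-0.1  5.9  4.7]
107 [ -0.2 107.9  30. ] [-0.5  5.   4.1]
103 [ -0.6 103.3  30.5] [-0.5  5.5  2.3]
99 [-0.3 98.9 30.8] [-0.6  4.4  1.5]
95 [-0.1 94.7 31.1] [0.6 4.  2.3]
91 [ 0.  90.8 31.2] [-0.3  3.8  3.6]
87 [ 0.  86.7 31.2] [-0.4  3.2  1.8]
83 [ 0.1 82.7 31.3] [-0.8  3.3  2.8]
79 [ 0.  78.7 31.2] [-0.1  3.1  2.6]
75 [ 0.  74.7 31.2] [-0.8  2.6  2. ]
71 [-0.  70.7 31.2] [0.2 3.3 2.4]
67 [-0.  66.8 31.2] [-0.2  3.3  2.9]
63 [-0.  62.8 31.1] [-0.3  3.   2.7]
59 [-0.  58.8 31.2] [-0.1  3.1  2.3]
55 [-0.  54.8 31.2] [0.3 2.6 2. ]
51 [-0.  50.8 31.1] [-0.3  3.4  3.1]
47 [-0.  46.9 31.2] [0.4 3.4 3. ]
43 [-0.  42.8 31.2] [-0.2  3.3  1.7]
39 [-0.  38.8 31.2] [-0.1  3.2  2.3]
35 [ 0.  34.8 31.2] [-0.5  4.   2.1]
31 [ 0.  30.9 31.2] [0.1 3.6 2.3]
27 [ 0.  26.9 31.2] [-0.6  2.8  2.9]
23 [ 0.  22.8 31.2] [-0.1  3.   3.1]
19 [ 0.  18.8 31.2] [0.3 3.8 2. ]
15 [ 0.  14.7 31.2] [0.4 3.3 3.2]
11 [ 0.2 10.7 31.6] [-0.6  2.5  6. ]
7 [ 0.4  6.8 31.7] [-0.4  3.8  5. ]
3 [ 0.4  2.7 31.7] [-0.3  3.2  6.7]
-1 [ 0.3  0.6 31.9] [-0.5  8.3  5.3]
-5 [ 0.3  0.5 32.2] [-0.3 21.4  6.8]
-9 [ 0.3  0.4 32.5] [ 0.4 35.7  6.6]
stop
19.05
```

View pics/t1.png

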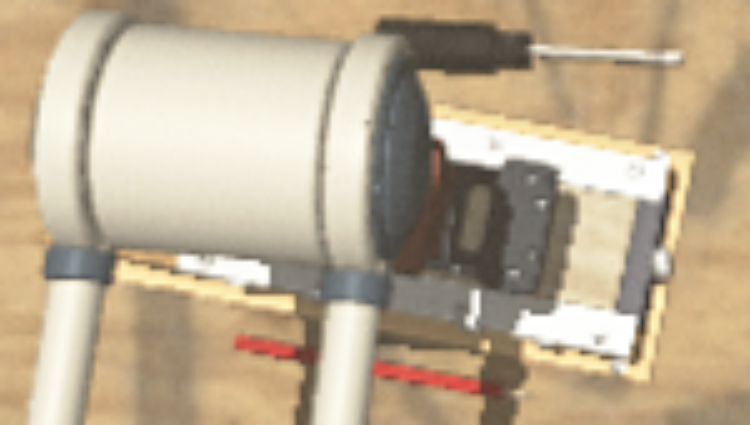

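The block reaches the end stop (crop 635,250) and the force jumped, so it's home. Now I'll unload, lift off and check.

```bash
python3 - <<'E'
from bench import *
from h import *
move_l(pos(.0015,.0315),.03); print(state()["ft_force"])
move_l(pos(.002,.075),.05); move_l(pos(.01,.2),.15)
move_to(pos(.25,.25),Q); hold(.3)
d=get_image("top"); print(state()["time"]); P=cloud(d)
cv2.imwrite("pics/t2.png",cv2.resize(d["frame"][185:270,115:265],None,fx=5,fy=5,interpolation=cv2.INTER_CUBIC))
m,L=whites(d,box=(118,188,262,264))
for i,s,c,k in L: print(c,s[4],np.median(P[k][:,2]))
E
```

```text
[-0.87626634  0.82141293  4.89806029]
22.9167
[235.58974359 195.20512821] 39 0.015441257976960346
[203.55167959 212.63049096] 774 0.0574857044847854
[145.39784946 217.21505376] 93 0.043066568372445775
[177.2244898  223.80357143] 392 0.029352260592788566
[196.01404853 243.24010217] 783 0.05721941714870635
```

View pics/t2.png

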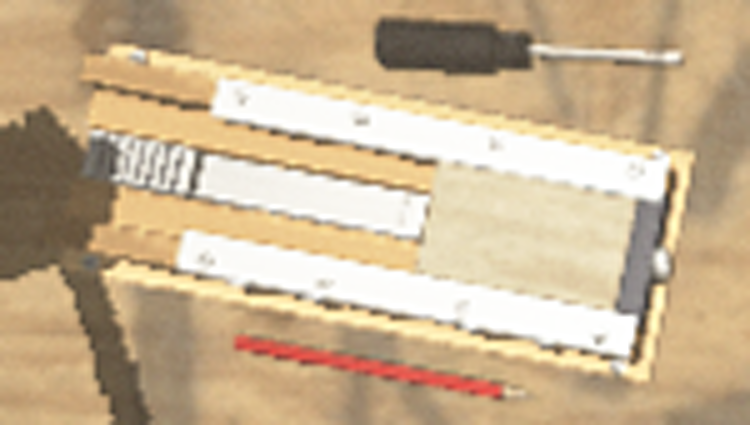

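The block sits against the end stop (635,250). The pad is back at about 43 mm, so the bar is up and the nose (410,215) stands behind the block. Handing in.

```bash
python3 -c "
from bench import *
print(job_done())"
```

```text
the job is handed in; nothing more can be done
None
```

I handed the job in at about 23 s of robot time: the block is home against the end stop, the catch bar has sprung up behind it, and the hand is clear; `job_done()` gave no verdict.

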